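# Nudge the cutting template home on its locating pins

## Robot

A 6-joint arm with a two-finger parallel gripper is mounted at the origin on the work surface; the furniture and walls round the work are solid. World frame = base frame: x ahead of the robot, y to its left, z up, the work surface at z = 0. Lengths are in m, angles in degrees, forces in N, time in s.
With the tool pointing down it reaches from about 0.2 to 0.875 m from the base axis. Payload 3.4 kg.
Tool frame: the origin (TCP) lies midway between the tips of the shut fingers; the grasp point (between the pads) lies 19 mm behind it; z points along the fingers, y is the line along which they close (so a half turn about z gives the same grasp; the last joint's range is limited). The gripper opens to 94 mm and grips with 3 to 60 N. Pads are 16 mm wide; open, the fingers measure 119 mm over their backs; the gripper's body (75 mm by 177 mm) begins 78 mm behind the grasp point.
Start: joints at [-78.151, 15.808, 86.224, -0, 77.962, -6.933], TCP at [0.185, -0.544, 0.205] pointing down, gripper open.
Joint ranges: [-165.64, 165.64], [-43.16, 119.46], [12.63, 154.43], [-67.54, 247.53], [6.08, 155.33], [-154.97, 154.97]. Speed limits (degrees/s): [147.25, 147.25, 180, 180, 180, 180].

## Interface

Orientations are given as [roll, pitch, yaw] about the fixed x, y, z axes, in that order (R = Rz(yaw) Ry(pitch) Rx(roll)).
In Python, from rig import monitor, camera, robot gives the robot as it stands. The module is installed in compiled form; this text tells all that it offers.
- The arm moves only by the shell command python3 -m crank 'ROWS' [FORCE]. ROWS is JSON, one flat list of numbers, 5 for each row, row after row: the finger opening in mm, from 0 to 94, then the shift along the tool's x, y, z in mm, then the turn about the tool's z in degrees. A call has 1 to 12 rows; each row shifts and turns the commanded pose from where the row before left it, along the tool's axes as they then stand; what a row does not reach is not made up. A row lasts 1/8 s, in which the tool goes at most 62.5 mm and 10.7 degrees, less where a joint would pass 70% of its speed; a pose out of reach is approached as far as the arm can. A call with a gripper value outside its range is refused whole. The fingers move at their own pace and stop on an object; FORCE is the grip in N (left out, the last holds). Time passes only in rows, so rows that do not move let the fingers close. It gives the time, the measured TCP pose, the force, the opening and the grip force at its end, in the units of the state.
- monitor.get_state(): the state, without advancing time (a new reading comes with each control period).
- camera(name): name is "scene" or "top"; returns a dict with "pixels" (420x560x3 uint8, red, green, blue), "K" (3x3 intrinsics, pixels), "k1" (the pictures are not rectified: a ray, as slopes to the right and down, at radius r is drawn at 1 + k1 r^2 times it, then the intrinsics apply), "origin" and "orientation" of the camera in the world. Camera axes: x right, y down, z forward; pixel columns grow to the right and rows downward; lengths in m; the calibration is good to about 2 mm. A picture is of the moment at which its call begins. There is no depth.
- robot.finish_job(): hands the job in; it is judged then, once.
The state is a dict: "time_s": time; "q": joint angles; "joint_velocities": joint speeds; "joint_efforts": joint torques, N m; "eef_pos": TCP position; "tool_rot": TCP orientation; "contact_force": force on the tool from outside, world axes, zero at the start; "ft_torque": the same for the moment, N m; "gripper_width": finger opening in m; "finger_force": force on a finger pad.
Only numpy, scipy, OpenCV 4.12 (cv2) and the standard library are available. Lean on these libraries where they do the work, as an engineer would, in place of code of your own. Each camera call takes 0.05 s, during which the arm holds its last target. There are 200 camera calls.

## Task

The aluminium cutting template has been left propped askew on the two locating pins of the wooden cutting board. Without picking it up or lifting its edge, nudge it along with the fingertips, across and away from the robot, until its two small round pin holes drop over the two pins and it lies flat on the board. Then take the hand away; leave the cup, the jar, the needle tool and the wooden rib where they are.

Things in the scene. Friction and masses are not known exactly. Their poses are not given: they have to be found in the camera images.
- board: Wooden cutting board, 190 (x) x 220 (y) x 18 mm, fixed to the table, top face at z = 18 mm. Origin: centre of its underside. Its x axis points away from the robot (yaw within 0.45 rad of world x), y to the left. Two steel locating pins stand on its nearer half.
- template: Loose aluminium plate, 120 (x) x 150 (y) x 6 mm, 0.24 to 0.39 kg. Origin: centre of its underside; z up. Two equal pin holes, 13 mm across, near its robot-side edge; three larger cutting windows (round 23, square 27, round 31 mm) at its x = +18, y = +42, 0, -42 mm. Centre of mass within 3 mm of its middle. Seated, its origin is at board (+10, 0, +18) mm, square to the board.
- pin_left (a point): Foot of the left pin's axis, on the board's top face, at board (-30, +50, 18) mm. The pin is 10 mm across and stands 11 mm above the board; its top 6 mm taper to a flat nose 4 mm across, so that a hole catches it when up to about 4 mm off centre. The propped template slides over the noses when pushed with a few newtons.
- pin_right (a point): Foot of the right pin's axis, at board (-30, -50, 18) mm; same pin as the left one.
- hole_left (a point): Centre of the template's left pin hole at its underside, template (-40, +50, 0) mm. Belongs over pin_left. At the start the template is roughly 12 to 28 mm too close to the robot along the board's x, up to about 16 mm off along its y, either way, and turned up to 0.1 rad relative to the board.
- hole_right (a point): Centre of the right pin hole at the underside, template (-40, -50, 0) mm. Belongs over pin_right. At the start the underside rests on the noses of both pins and the far edge lies on the board: the plate slopes down away from the robot by about 8 degrees, its near edge about 15 to 18 mm above the board.
- slip_cup: Bystander: small bisque clay cup, 68 mm across, 64 mm high, standing beyond the board. Origin: centre of its underside.
- oxide_jar: Bystander: brown jar with a black lid, 58 mm across, 76 mm high, standing beyond the board. Origin: centre of its underside.
- needle_tool: Bystander: thin tool with a wooden handle, 152 mm long, 12 mm thick, lying left of the board. Origin: centre of its underside.
- wood_rib: Bystander: flat wooden rib, 103 x 49 x 4 mm, lying right of the board. Origin: centre of its underside.

How it is judged (in metres and radians):
At the end, for the whole second after the job is handed in: Each pin hole is within 4 mm of its own pin's axis, the template lies flat on the board (underside within 2.5 mm of it, tilt under 0.03 rad) and is at rest (horizontal distance between hole_left and pin_left below 0.004 m and horizontal distance between hole_right and pin_right below 0.004 m and z of template in the frame of board below 0.0205 m and angle between template's own z axis and vertical below 0.03 rad and linear speed of template below 0.01 m/s); the robot touches nothing.
It fails at once if the template is lifted (its middle more than 13 mm above the board; on the pins it is about 8 mm above) (z of template in the frame of board above 0.031 m).
It fails at once if an edge of the template is lifted (tilt over 0.22 rad; on the pins it is about 0.13 to 0.16) (angle between template's own z axis and vertical above 0.22 rad).
It fails at once if the cup, the jar, the needle tool or the wooden rib is shifted by more than 20 mm (distance of any of slip_cup, oxide_jar, needle_tool, wood_rib from where it was at the start of the episode above 0.02 m).
It also fails if it takes over 64 s, if anything falls off the work surface, if the arm or the gripper's body presses on something with over 40 N, if the wrist force passes 120 N, or if a joint passes its speed limit or range.

## Working session

There is one attempt and no reset: what is moved stays moved. The work goes in short steps, Python scripts to look and compute and a shell command to move; the robot and the scene stay as the last step left them, time stands still between calls to the robot, and variables do not carry over. Pictures are saved under pics/ and viewed, at most 10 in all, crops included, and the job is handed in when it is done.

```bash
mkdir -p pics; python3 - <<'E'
from rig import monitor,camera
import cv2
for n in("scene","top"):
    c=camera(n);cv2.imwrite(f"pics/{n}0.png",c["pixels"][:,:,::-1]);print(n,c["K"],c["k1"],c["origin"],c["orientation"])
print(monitor.get_state())
E
```

```text
scene [[432.51701909   0.         285.71049196]
 [  0.         432.51701909 208.08540113]
 [  0.           0.           1.        ]] -0.047094849257364846 [0.04456485 0.76740823 0.50800642] [-120.87252053   -0.87111492 -131.47520354]
top [[463.26355668   0.         279.28026713]
 [  0.         463.26355668 209.30151505]
 [  0.           0.           1.        ]] -0.06743520654308205 [0.50016784 0.23080689 0.90182965] [-1.72069010e+02 -2.11274794e-02 -9.11763393e+01]
{'time_s': 0.1, 'q': array([-7.81506733e+01,  1.58432178e+01,  8.62854087e+01,  5.05633665e-04,
        7.79638160e+01, -6.93251626e+00]), 'joint_velocities': array([ 0.00017164, -0.03044694, -0.15050297, -0.02387935, -0.04668581,
        0.03428596]), 'joint_efforts': array([ 2.11133221e-03, -4.05455375e+01, -2.37779063e+01,  7.04442873e-02,
        2.99366447e-02, -5.35896174e-05]), 'eef_pos': array([ 0.18502746, -0.54388841,  0.20471682]), 'tool_rot': array([-1.79908293e+02, -1.16485721e-02,  1.87817278e+01]), 'contact_force': array([-0.18041132,  0.24880967,  0.1219553 ]), 'ft_torque': array([0.02043983, 0.02981071, 0.00835737]), 'finger_force': 0.0, 'gripper_width': 0.09410197244846326}
```

View pics/top0.png

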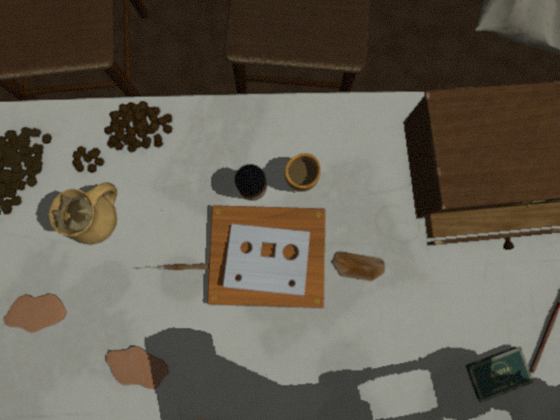

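View pics/scene0.png

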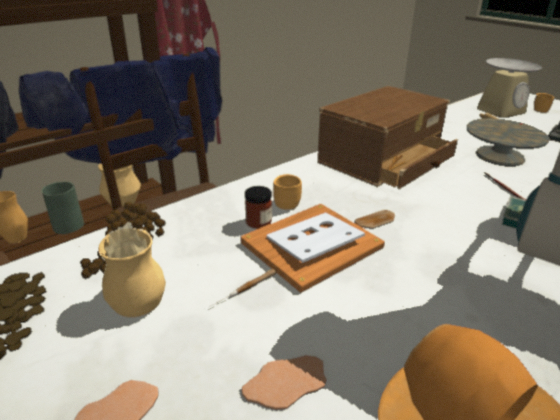

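The top view shows the board at px x 208–326, y 206–307. The template is at x 222–311, y 224–297, with pin holes near (238,278) and (292,283). The jar and cup are beyond it, the needle tool left and the rib right.

```bash
cat > h.py <<'E'
from rig import monitor,camera
import cv2,numpy as np
from scipy.spatial.transform import Rotation as R
def cast(c,uv,z):
    uv=np.asarray(uv,float).reshape(-1,1,2)
    n=cv2.undistortPoints(uv,c["K"],np.array([c["k1"],0,0,0,0.])).reshape(-1,2)
    d=R.from_euler("xyz",c["orientation"],degrees=True).apply(np.c_[n,np.ones(len(n))])
    o=np.array(c["origin"]);z=np.broadcast_to(z,len(d))
    return o+d*((z-o[2])/d[:,2])[:,None]
def big(m):
    cs=cv2.findContours(m.astype(np.uint8),cv2.RETR_EXTERNAL,cv2.CHAIN_APPROX_NONE)[0]
    return max(cs,key=cv2.contourArea)
def quad(cnt):
    # four sides: line fit to contour points near each side of the hull's 4-gon
    q=cv2.boxPoints(cv2.minAreaRect(cnt));p=cnt[:,0,:].astype(float);L=[]
    for i in range(4):
        a,b=q[i],q[(i+1)%4];t=(b-a)/np.linalg.norm(b-a);l=np.linalg.norm(b-a)
        s=(p-a)@t;d=abs((p-a)@np.array([-t[1],t[0]]))
        k=(s>.15*l)&(s<.85*l)&(d<8)
        v=cv2.fitLine(p[k].astype(np.float32),cv2.DIST_HUBER,0,.01,.01).ravel()
        L.append(np.cross([v[2],v[3],1],[v[2]+v[0],v[3]+v[1],1]))
    r=[np.cross(L[i-1],L[i]) for i in range(4)]
    return np.array([x[:2]/x[2] for x in r])
def order(P): # near-left, near-right, far-right, far-left (world x ahead,y left)
    c=P[:,:2].mean(0);f=lambda sx,sy:int(np.argmax((P[:,0]-c[0])*sx+(P[:,1]-c[1])*sy))
    return [f(-1,1),f(-1,-1),f(1,-1),f(1,1)]
def look(zn=.0405,zf=.024,show=None):
    c=camera("top");im=c["pixels"];hsv=cv2.cvtColor(im,cv2.COLOR_RGB2HSV)
    roi=np.zeros(im.shape[:2],bool);roi[195:320,206:332]=1
    w=roi&(hsv[...,1]<75)&(hsv[...,2]>110)
    o=roi&(hsv[...,1]>150)&(hsv[...,2]>60)&(hsv[...,0]<20)
    lab=cv2.connectedComponentsWithStats(cv2.erode(o.astype(np.uint8),np.ones((2,2))))[2]
    # template: white component nearest board centre
    inner=np.zeros_like(roi);inner[212:303,214:320]=1
    ct=big(w&inner);cb=big(cv2.morphologyEx(o.astype(np.uint8),cv2.MORPH_OPEN,np.ones((3,3))))
    qb=quad(cb);B=cast(c,qb,.018);B=B[order(B)]
    qt=quad(ct);i=order(cast(c,qt,.03));T=cast(c,qt[i],[zn,zn,zf,zf])
    m=np.zeros(roi.shape,np.uint8);cv2.drawContours(m,[ct],-1,1,-1)
    g=cv2.resize(cv2.cvtColor(im,cv2.COLOR_RGB2GRAY),None,fx=1,fy=1)
    hs=cv2.findContours(((m>0)&~w).astype(np.uint8),cv2.RETR_EXTERNAL,cv2.CHAIN_APPROX_NONE)[0]
    H=[]
    for h in hs:
        x,y,a,b=cv2.boundingRect(h)
        if 3<=a<=22 and 3<=b<=22:H.append((x+a/2-.5,y+b/2-.5,a,b))
    return c,B,T,H
def rep(B,T):
    e=lambda P:(np.linalg.norm(P-np.roll(P,-1,0),axis=1)*1e3).round(1)
    def yaw(P):
        v=(P[0]+P[3]-P[1]-P[2])[:2];u=(P[2]+P[3]-P[0]-P[1])[:2]
        return np.degrees([np.arctan2(-v[0],v[1]),np.arctan2(u[1],u[0])])
    yb,yt=yaw(B),yaw(T);a=np.radians(yb.mean());Rb=np.array([[np.cos(a),-np.sin(a)],[np.sin(a),np.cos(a)]])
    cb,ct=B.mean(0)[:2],T.mean(0)[:2]
    print("board",cb.round(4),yb.round(2),e(B));print("templ",ct.round(4),yt.round(2),e(T))
    print("templ centre in board mm",((ct-cb)@Rb*1e3).round(1),"dyaw",(yt.mean()-yb.mean()).round(2))
    return cb,a,Rb
E
python3 - <<'E'
from h import *
c,B,T,H=look();cb,a,Rb=rep(B,T)
for h in H:
    z=.038 if h[1]>265 else .03
    print(np.round(h,1),((cast(c,h[:2],z)[0,:2]-cb)@Rb*1e3).round(1))
print("T in board",((T[:,:2]-cb)@Rb*1e3).round(1))
im=cv2.resize(c["pixels"][190:325,190:345],None,fx=5,fy=4.4,interpolation=cv2.INTER_CUBIC);cv2.imwrite("pics/c1.png",im[:,:,::-1])
E
```

```text
board [0.5351 0.2543] [-2.92 -3.03] [213.8 182.7 214.1 182.8]
templ [0.5287 0.253 ] [-6.99 -6.88] [148.1 119.9 148.5 119.9]
templ centre in board mm [-6.3 -1.6] dyaw -3.96
[291.5 283.    8.    7. ] [-49.9 -48.6]
[238. 277.   7.   7.] [-42.1  50.5]
[290.5 251.5  16.   16. ] [  8.4 -45.3]
[268.  249.5  15.   16. ] [10.9 -3. ]
[246.5 247.5  12.   12. ] [13.3 37.6]
T in board [[-60.3  76.4]
 [-70.7 -71.4]
 [ 47.7 -79.7]
 [ 58.1  68.5]]
```

View pics/c1.png

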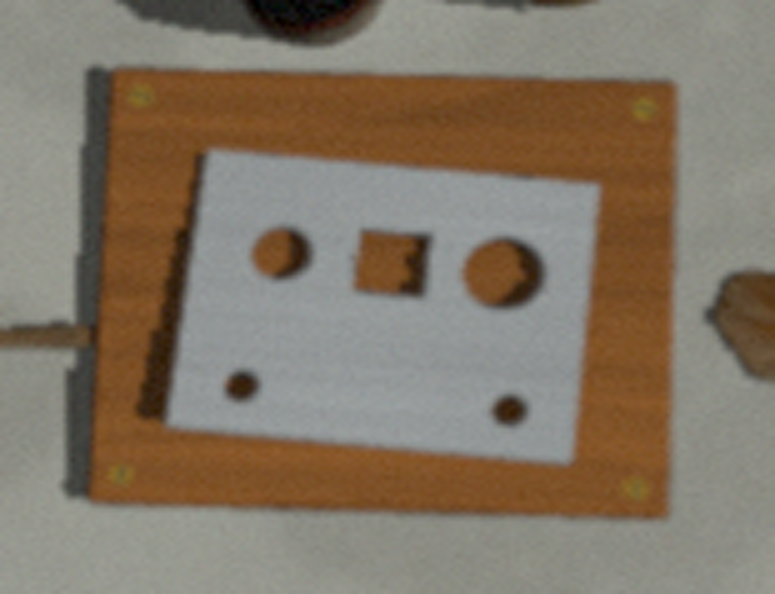

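The crop shows the sloped plate clearly. Its square and round windows and pin holes are in the expected order, and brass screws mark the board corners, which I'll use to check the board centre. Next I turn the tool square to the board and compute the transfer.

```bash
python3 - <<'E'
from h import *
c,B,T,H=look();cb,a,Rb=rep(B,T)
hsv=cv2.cvtColor(c["pixels"],cv2.COLOR_RGB2HSV);S=[]
for x,y in((141,96),(643,108),(636,488),(121,475)):
    S.append([190+(x+.5)/5-.5,190+(y+.5)/4.4-.5])
S=cast(c,S,.018);print("screws centre",S.mean(0)[:2].round(4),(np.linalg.norm(S-np.roll(S,-1,0),axis=1)*1e3).round(1),
 np.degrees(np.arctan2(*(S[0]-S[3])[[1,0]])),np.degrees(np.arctan2(*(S[1]-S[2])[[1,0]])))
E
python3 -m crank '[94,0,0,0,7.3, 94,0,0,0,7.3, 94,0,0,0,7.2]'
python3 - <<'E'
from h import *
s=monitor.get_state();p=np.array([.5351,.2543]);a=np.radians(-3);X=np.array([np.cos(a),np.sin(a)]);Y=np.array([-X[1],X[0]])
t=np.r_[p-.110*X,.06];r=R.from_euler("xyz",s["tool_rot"],degrees=True)
print(t,r.inv().apply(t-s["eef_pos"])*1e3,s["tool_rot"])
E
```

```text
board [0.5351 0.2543] [-2.91 -3.03] [214.1 182.9 214.  182.5]
templ [0.5287 0.253 ] [-6.99 -6.91] [148.1 119.9 148.4 119.9]
templ centre in board mm [-6.3 -1.7] dyaw -3.98
screws centre [0.5351 0.2539] [193.5 163.8 194.  163.8] -2.8689236774524005 -2.6952369548792494
time_s: 0.57
eef_pos: [0.1851, -0.5442, 0.2052]
tool_rot: [-180.0, 0.0, -3.3]
contact_force: [-0.4, -0.2, -0.2]
gripper_width: 0.0939
finger_force: 0.0
[0.42525075 0.26005696 0.06      ] [ 194.11744224 -816.57932287  145.57697581] [-1.79973669e+02  7.90272711e-03 -3.25616664e+00]
```

```bash
python3 -m crank '[94,12,-51,0,-0.4, 94,12,-51,0,0, 94,12,-51,0,0, 94,12,-51,0,0, 94,12,-51,0,0, 94,12,-51,0,0, 94,12,-51,0,0, 94,12,-51,0,0, 94,12,-51,0,0, 94,12,-51,0,0, 94,12,-51,0,0, 94,12,-51,0,0]'
python3 -m crank '[94,12,-51,0,0, 94,12,-51,0,0, 94,12,-51,30,0, 94,12,-51,30,0, 94,0,0,40,0, 94,0,0,45,0, 94,0,0,0,0]'
python3 - <<'E'
from h import *
s=monitor.get_state()
p=np.array([.5351,.2543]);a=np.radians(-2.9);X=np.array([np.cos(a),np.sin(a)]);Y=np.array([-X[1],X[0]])
d=s["eef_pos"][:2]-p;print("tcp in board mm",d@X*1e3,d@Y*1e3,s["eef_pos"],s["tool_rot"])
E
```

```text
time_s: 2.08
eef_pos: [0.3575, 0.062, 0.2057]
tool_rot: [180.0, -0.1, -2.6]
contact_force: [1.0, -1.1, -0.0]
gripper_width: 0.094
finger_force: 0.0
time_s: 2.95
eef_pos: [0.4116, 0.2607, 0.0577]
tool_rot: [179.8, 0.4, -2.6]
contact_force: [1.0, -0.2, 0.8]
gripper_width: 0.0938
finger_force: 0.0
tcp in board mm -123.6794555209568 0.1320285030503071 [0.41158561 0.26068917 0.05771222] [179.78357666   0.41542057  -2.60016429]
```

```bash
python3 -m crank '[94,0,0,20,0.3, 94,0,0,16,0, 94,12,0,0,0, 94,12,0,0,0, 94,6,0,0,0, 94,4,0,0,0, 94,3,0,0,0, 94,3,0,0,0, 94,3,0,0,0, 94,3,0,0,0, 94,3,0,0,0, 94,0,0,0,0]'
cat > t.py <<'E'
from h import *
s=monitor.get_state()
p=np.array([.5351,.2543]);a=np.radians(-2.9);X=np.array([np.cos(a),np.sin(a)]);Y=np.array([-X[1],X[0]])
d=s["eef_pos"][:2]-p;print("tcp in board mm",d@X*1e3,d@Y*1e3,s["eef_pos"],s["tool_rot"],s["contact_force"])
c=camera("top");g=cv2.resize(c["pixels"][190:325,190:345],None,fx=5,fy=4.4,interpolation=cv2.INTER_CUBIC)
import sys;cv2.imwrite(sys.argv[1],g[:,:,::-1])
E
python3 t.py pics/c2.png
```

```text
time_s: 4.45
eef_pos: [0.464, 0.2595, 0.0244]
tool_rot: [-180.0, -0.0, -2.9]
contact_force: [0.1, -1.0, -0.0]
gripper_width: 0.0939
finger_force: 0.3
tcp in board mm -71.23528989850138 1.5499773708517435 [0.46403435 0.259452   0.02442012] [-1.79988987e+02 -3.60199368e-02 -2.92430660e+00] [ 0.09154165 -0.99278009 -0.02155168]
```

View pics/c2.png

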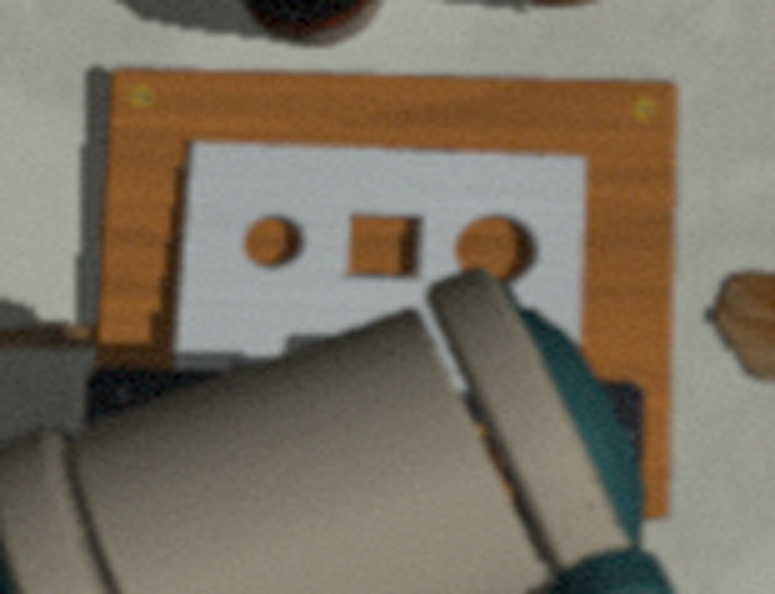

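The plate is now square to the board. Its far corners are at crop (190,141) and (587,156), and the square window is at (383,245).

```bash
cat > m.py <<'E'
from h import *
import sys
c=camera("top")
p=np.array([.5351,.2541]);a=np.radians(-2.9);X=np.array([np.cos(a),np.sin(a)]);Y=np.array([-X[1],X[0]])
im=c["pixels"];hsv=cv2.cvtColor(im,cv2.COLOR_RGB2HSV);w=(hsv[...,1]<75)&(hsv[...,2]>110)
def sub(profile): # first index crossing
    return np.argmax(profile)
# far edge rows at columns 235..300, side edges at rows 225..250
g=hsv[...,1].astype(float)
def cross(v,idx):
    for i in range(len(v)-1):
        if (v[i]-100)*(v[i+1]-100)<=0 and v[i]!=v[i+1]: return idx[i]+(v[i]-100)/(v[i]-v[i+1])*(idx[i+1]-idx[i])
far=[];L=[];Rr=[]
for u in range(235,300,2):
    r=np.arange(212,240);far.append((u,cross(g[r,u],r)))
for v in range(226,256,2):
    k=np.arange(260-12,212,-1) if v<230 else np.arange(236,212,-1);L.append((cross(g[v,k],k),v))
    k=np.arange(301,320);Rr.append((cross(g[v,k],k),v))
f=lambda P,z:(cast(c,P,z)[:,:2]-p)@np.c_[X,Y]*1e3
zs=float(sys.argv[1]) # height rise per mm toward near (tan tilt)
F=f(far,.024)
def side(P):
    Q=f(P,.024)
    for _ in range(3):
        z=.024+zs*(F[:,0].mean()-Q[:,0])/1e3; Q=f(P,z)
    return Q
l,r=side(L),side(Rr)
fit=lambda x,y:np.polyfit(x,y,1)
s=fit(F[:,1],F[:,0]);sl=fit(l[:,0],l[:,1]);sr=fit(r[:,0],r[:,1])
ym=lambda x:(np.polyval(sl,x)+np.polyval(sr,x))/2
fx=F[:,0].mean()
print("yaw deg far/left/right",np.degrees([-s[0],sl[0],sr[0]]).round(2),"width",np.polyval(sl,30)-np.polyval(sr,30))
print("far edge x",fx,"y mid at x=50,-30:",ym(50),ym(-30))
E
python3 m.py .135
```

```text
yaw deg far/left/right [-0.7  -0.86 -0.6 ] width 153.23846361951394
far edge x 61.85528334797747 y mid at x=50,-30: 0.9352768286957414 1.9564376275640214
```

Y error is about 1 mm, and the holes are about 8 mm short in x. I lower the tips a little and push on slowly.

```bash
python3 -m crank '[94,-4,1,0,0, 94,0,0,3,0, 94,0,0,0,0, 94,4,0,0,0, 94,2,0,0,0, 94,1.5,0,0,0, 94,1.5,0,0,0, 94,1.5,0,0,0, 94,1,0,0,0, 94,0,0,0,0]'; python3 t.py pics/c3.png; python3 m.py .08
```

```text
time_s: 5.8
eef_pos: [0.472, 0.2582, 0.0218]
tool_rot: [-180.0, -0.1, -2.9]
contact_force: [0.2, 0.5, 0.4]
gripper_width: 0.0941
finger_force: 0.0
tcp in board mm -63.23076700065905 0.7014161149646975 [0.4719857  0.25819955 0.02178809] [-1.79969586e+02 -1.05897124e-01 -2.91839304e+00] [0.19879016 0.53237858 0.41851063]
yaw deg far/left/right [0.25 0.63 0.04] width 152.56525414874315
far edge x 70.60462675069219 y mid at x=50,-30: 0.5224406950730085 0.054280633619242735
```

View pics/c3.png

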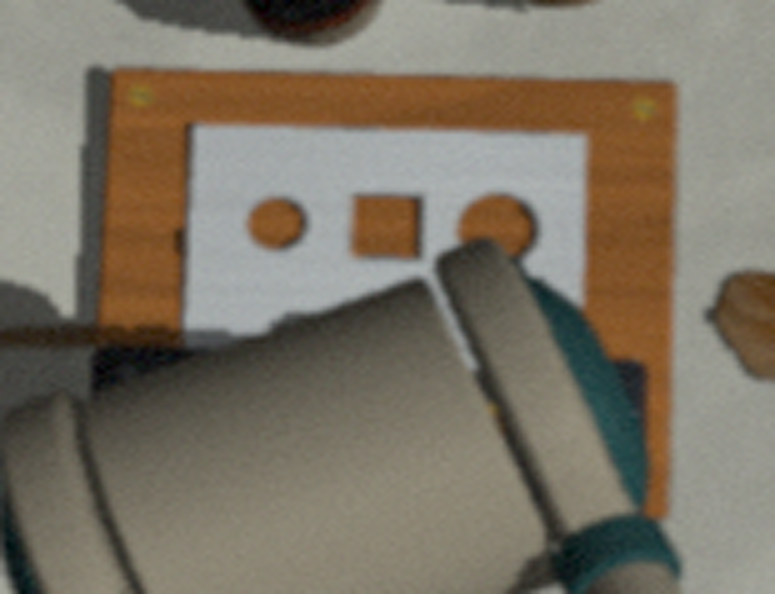

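The plate's far edge is at x = 70.6 mm (70 when seated), and the left shadow is almost gone, so it looks dropped. I back off and check it unobstructed.

```bash
python3 -m crank '[94,-6,0,0,0, 94,-15,0,0,0, 94,-30,0,0,0, 94,-30,0,-10,0, 94,0,0,-40,0, 94,-40,0,-40,0, 94,-40,0,-40,0, 94,0,50,-40,0, 94,0,60,0,0, 94,0,60,0,0, 94,0,60,0,0, 94,0,0,0,0]'; python3 - <<'E'
from h import *
c,B,T,H=look(.024,.024);cb,a,Rb=rep(B,T)
for h in H: print(np.round(h,1),((cast(c,h[:2],.024)[0,:2]-cb)@Rb*1e3).round(1))
im=cv2.resize(c["pixels"][190:325,190:345],None,fx=5,fy=4.4,interpolation=cv2.INTER_CUBIC);cv2.imwrite("pics/c4.png",im[:,:,::-1])
E
```

```text
time_s: 7.4
eef_pos: [0.2973, 0.034, 0.1903]
tool_rot: [179.9, -0.0, -3.6]
contact_force: [0.5, 0.7, -0.5]
gripper_width: 0.0943
finger_force: 0.0
board [0.5351 0.2544] [-2.88 -3.05] [213.9 182.7 213.8 182.8]
templ [0.5443 0.2533] [-2.84 -1.99] [149.5 119.2 147.8 119.4]
templ centre in board mm [ 9.3 -0.6] dyaw 0.55
[293. 273.   7.   7.] [-31.4 -51.4]
[239.5 271.    6.    7. ] [-30.9  49.3]
[245.5 240.5  12.   12. ] [26.9 40.3]
[289.5 241.5  16.   16. ] [ 27.6 -43.1]
[267. 241.  15.  15.] [27.2 -0.5]
```

View pics/c4.png

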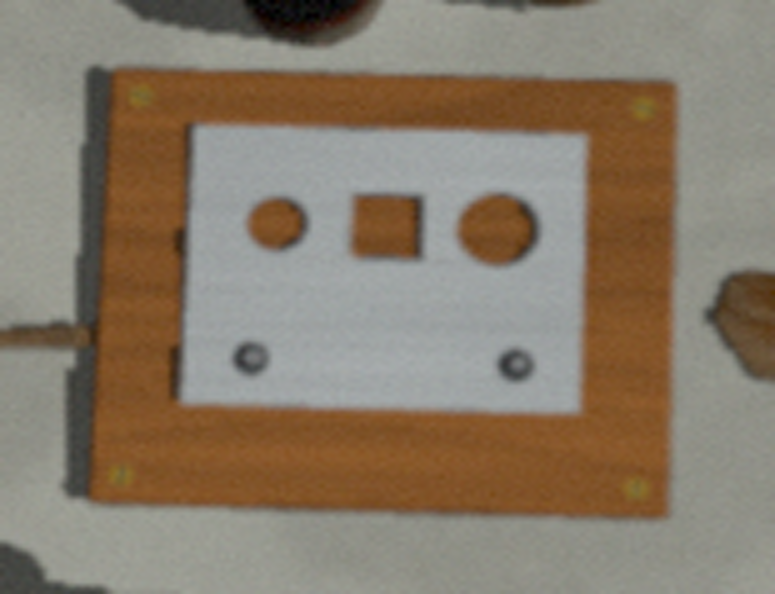

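Both pins' noses show inside the holes at crop (251,358) and (516,364). I check flatness with the oblique scene camera, where a height error would show up as a shift.

```bash
python3 - <<'E'
from h import *
c,B,T,H=look(.024,.024)
s=camera("scene");im=s["pixels"];hsv=cv2.cvtColor(im,cv2.COLOR_RGB2HSV)
m=np.zeros(im.shape[:2],bool);m[205:285,245:380]=1
o=(hsv[...,1]>110)&(hsv[...,0]<20)
bm=np.zeros(im.shape[:2],np.uint8);cv2.drawContours(bm,[cv2.convexHull(big(cv2.morphologyEx((m&o).astype(np.uint8),cv2.MORPH_OPEN,np.ones((3,3)))))],-1,1,-1)
ct=big((cv2.erode(bm,np.ones((7,7)))>0)&(hsv[...,1]<70)&(hsv[...,2]>110))
q=cv2.approxPolyDP(cv2.convexHull(ct),5,True)[:,0,:]
print(q)
S=cast(s,q,.024)[:,:2]
for t,n in zip(T,("NL","NR","FR","FL")):
    k=np.argmin(np.linalg.norm(S-t[:2],axis=1));print(n,t[:2].round(4),S[k].round(4),((S[k]-t[:2])*1e3).round(1))
g=cv2.resize(im[180:300,230:390],None,fx=5,fy=5,interpolation=cv2.INTER_CUBIC);cv2.imwrite("pics/s1.png",g[:,:,::-1])
E
```

```text
[[356 234]
 [301 264]
 [261 235]
 [315 210]]
NL [0.4885 0.3303] [0.482  0.3342] [-6.4  3.9]
NR [0.4811 0.1808] [0.4808 0.185 ] [-0.3  4.2]
FR [0.6    0.1775] [0.5994 0.1823] [-0.6  4.8]
FL [0.6079 0.3252] [0.6002 0.3315] [-7.7  6.3]
```

View pics/s1.png

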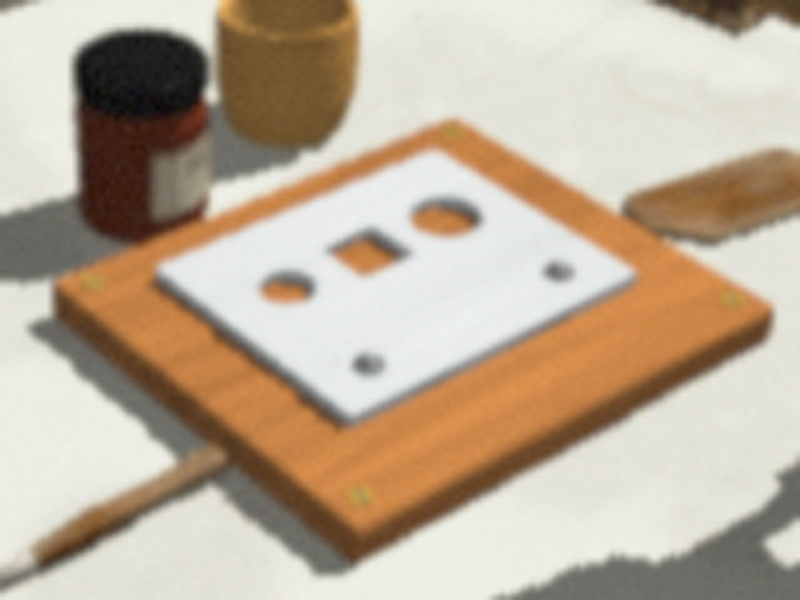

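The scene view shows the plate lying flat. Its edge face is a thin, even line, the near and far corner offsets agree, and both pins show through the holes. The bystanders are undisturbed and the hand is clear.

```bash
python3 -c "
from rig import robot
print(robot.finish_job())"
```

```text
the job is handed in; nothing more can be done
None
```

The template was pushed onto both pins and looks flat in both camera views, the hand is clear, and the job is handed in; no verdict was returned.

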